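# Seat a plug-in card in the bench tester and hold the key switch on test

### The arm

A 6-joint arm with a two-finger parallel gripper is mounted at the origin on the work surface; the furniture and walls round the work are solid. World frame = base frame: x ahead of the robot, y to its left, z up, the work surface at z = 0. Lengths are in m, angles in degrees, forces in N, time in s.
With the tool pointing down it reaches from about 0.35 to 0.925 m from the base axis. Payload 6.4 kg.
Tool frame: the origin (TCP) lies at the very end of the fingers, on their centre line; the grasp point (between the pads) lies 19 mm behind it; z points along the fingers, y is the line along which they close (so a half turn about z gives the same grasp; the last joint's range is limited). The gripper opens to 94 mm and grips with 3 to 60 N. Pads are 16 mm wide; open, the fingers measure 119 mm over their backs; the gripper's body (75 mm by 177 mm) begins 78 mm behind the grasp point.
Start: joints at [-78.501, 14.043, 89.255, -0, 76.702, -9.975], TCP at [0.238, -0.605, 0.205] pointing down, gripper open.
Joint ranges: [-179.41, 179.41], [-58.25, 129.5], [7.25, 145.43], [-54.29, 234.29], [11.92, 165.04], [-157.13, 157.13]. Speed limits (degrees/s): [147.25, 147.25, 180, 180, 180, 180].

### API

Orientations are given as a 3x3 rotation matrix whose columns are the frame's x, y, z axes.
In Python, from workcell import manip gives the robot as it stands.
- The arm moves only by the tool pendant, called after "Emit:" in YAML: its name, and indented under it one key for each argument. Schema: {"type":"object","properties":{"plan":{"type":"array","items":{"type":"object","properties":{"jaw":{"type":"number"},"x":{"type":"number"},"y":{"type":"number"},"z":{"type":"number"},"rx":{"type":"number"},"ry":{"type":"number"},"rz":{"type":"number"}},"additionalProperties":false,"required":["jaw"]},"minItems":1,"maxItems":5},"squeeze":{"type":"number"},"only":{"type":"string"},"quiet":{"type":"boolean"},"lines":{"type":"string"}},"required":["plan"],"additionalProperties":false}. plan is a list of rows, 1 to 5 of them, each an object with the fields jaw (the finger opening in m), x, y, z (the shift in units of 25 mm), rx, ry, rz (a rotation vector in units of 2 degrees); a field left out counts as zero (the opening has to be given); each row is the pose to reach, as a shift and turn from the pose commanded when the call began, along the tool's axes at that moment; what a row does not reach only later rows make up. A row lasts 1/8 s, in which the tool goes at most 0.0625 m and 10.7 degrees, less where a joint would pass 70% of its speed; a pose out of reach is approached as far as the arm can. The fingers move at their own pace and stop on an object; squeeze is the grip in N (left out, the last holds). Time passes only in rows, so rows that do not move let the fingers close. The tool returns the time, the measured TCP pose, the force, the opening and the grip force at its end. only (a regular expression) keeps the lines of the reply that match it, lines (a string "A,B") keeps lines A to B, and quiet returns only ok. Input that does not fit is refused with a message, and nothing moves.
- manip.get_state(): the state, without advancing time (a new reading comes with each control period).
- manip.snapshot(name): name is "scene" or "top" or "wrist"; returns a dict with "frame" (384x512x3 uint8, blue, green, red), "mtx" (3x3 intrinsics, pixels), "extrinsics" (4x4, takes a point from camera to world coordinates). Camera axes: x right, y down, z forward; pixel columns grow to the right and rows downward; lengths in m; the calibration is good to about 2 mm. A picture is of the moment at which its call begins. There is no depth.
- manip.close_job(): hands the job in; it is judged then, once.
The state is a dict: "t": time; "joint_pos": joint angles; "joint_vel": joint speeds; "joint_torque": joint torques, N m; "tool_pos": TCP position; "tool_rot": TCP orientation; "ft_force": force on the tool from outside, world axes, zero at the start; "torque": the same for the moment, N m; "width": finger opening in m; "gripper_force": force on a finger pad.
Only numpy, scipy, OpenCV 4.12 (cv2) and the standard library are available. Lean on these libraries where they do the work, as an engineer would, in place of code of your own. Each camera call takes 0.05 s, during which the arm holds its last target. There are 200 camera calls.

### The job

Test the large plug-in card: take the one with the pull handle out of the slotted white rack, stand it on edge in the card guides of the grey bench tester, pushed fully home in its connector, and let go of it. Then take the key out of the wooden bit block, push it fully home past the stiff pins of the tester's key switch, turn it clockwise (seen from above) a quarter turn to its stop and hold it there against the return spring: finish with the gripper still holding the key turned. Leave the two small cards and the folding hex keys where they are.

Things in the scene. Friction and masses are not known exactly. Their poses are not given: they have to be found in the camera images.
- tester: Bench card tester, fixed: low dark case with grey top panel, 130 mm deep (its x) x 230 mm wide (its y), top panel 55 mm above the desk. Origin: centre of its underside. Card guides on its +y half, key switch on its -y half. The card's slot runs along tester x between two white U-shaped guides 104 mm apart inside, whose tops, with 4 mm lead-ins, stand 100 mm above the desk.
- slot (a point): Middle of the floor of the tester's black edge connector, 57 mm above the desk; axes as the tester. The slot is 7 mm wide in y. The seated card stands upright here, lower edge on this floor, board along the tester's x, either face forward; it drops in by its own weight or a light push.
- keyway (a point): Centre of the switch's key face, 67 mm above the desk; axes as the tester. Bezel ring round it, 47 mm across, stands 1 mm higher. Slot 19 mm along tester x, 8 mm wide, 2 mm lead-ins. The key goes straight down; two sticky spring pins 14 mm down resist with 8 to 14 N, then snap into its notches. Home: key tip 20.5 mm below the face, shoulder resting on it.
- test_switch (a joint): Turning plug of the key switch, rad: 0 off (keyway along tester x), grows clockwise seen from above, stop at 1.5. A spring drives it back: 0.03 N m at 0, 0.08 at the stop. The key has 0.13 rad of play in it, so the hand turns a little farther. It turns only with the key within 2 mm of home (before that the bit is caught in the fixed face); once turned the key cannot come out.
- card: Large circuit card, 0.15 kg, on edge in one of the rack's three slots (which varies), 103 mm high. Origin: middle of its lower edge; board 100 mm along its x, 4 mm thick in y, z 0 to 78 mm. On top a metal strip, z 78 to 83 (104 x 10 mm), and on its middle a black pull handle 44 mm long in x, 10 mm thick in y, z 83 to 103. Grasp the handle across y.
- rack: White plastic rack, 150 mm (x) x 110 mm (y), fixed. Origin: centre of its underside. Three slots, 7 mm wide, cross it at x = -50, 0 and +50 mm; cards stand along its y on its 6 mm base, the combs are 26 mm high. A bare wall with outlets runs behind rack and tester, 0.6 m ahead of the robot at y = -0.05, 0.5 m at y = -0.35: swing the arm clear of it.
- small_card_0: Small card, 74 x 6 x 64 mm, standing in another slot of the rack, no handle; origin in the middle of its lower edge, board along its x. Leave alone.
- small_card_1: Second small card, the same. Leave alone.
- key: Key, 58 mm, 40 g, upright tip down in the bit block. Origin: middle of its tip; z up to the head. Steel bit 16 mm wide (x), 6 thick (y), z 0 to 12, a notch in each narrow side; stem 6 mm; round shoulder 18 mm across, z 20.5 to 24; flat black head 32 (x) x 8 (y) mm, z 24 to 58. Grasp the head across y. Fits the keyway either way round (its x along or against tester x).
- bit_block: Wooden block 120 x 52 x 26 mm, fixed, with the key's slot (19 x 8 mm, along its x) at x = -32 mm and five screwdriver bits, to 21 mm above its top, at x = +16 to +48 mm. Origin: centre of its underside.
- hex_keys: Red folding hex key set lying on the mat, 95 x 28 x 25 mm; origin under its centre. Leave alone.

How it is judged (in metres and radians):
On the way, in this order (a step that is already met when the one before it is completed fails the run):
1. the large card stands fully home in the tester's guides and is let go (horizontal distance between card and slot below 0.005 m and z of card in the frame of slot below 0.003 m and angle between the x axis of card and the x axis of tester, either way round below 0.08 rad and angle between card's own z axis and vertical below 0.08 rad and contact force between the fingers and card below 0.1 N), for 0.2 s.
2. the key is fully home in the key switch, not yet turned (horizontal distance between key and keyway below 0.003 m and z of key in the frame of keyway below -0.0185 m and angle between key's own z axis and vertical below 0.1 rad and value of joint test_switch below 0.25 rad), for 0.1 s.
At the end, for the whole second after the job is handed in: The switch stands turned beyond 1.35 rad (stop 1.5) with the fingers gripping the key (over 2 N); the key is in the keyway, within 3 mm of fully home, upright; the large card stands upright in the tester, within 3 mm of the connector's floor and 5 mm of its middle, untouched (all of step 1 and value of joint test_switch above 1.35 rad and contact force between the fingers and key above 2 N and horizontal distance between key and keyway below 0.003 m and z of key in the frame of keyway below -0.0175 m and angle between key's own z axis and vertical below 0.1 rad); the arm keeps its last pose, push and grip.
It fails at once if a small card is moved more than 20 mm (distance of any of small_card_0, small_card_1 from where it was at the start of the episode above 0.02 m).
It fails at once if the hex keys are moved more than 20 mm (distance of hex_keys from where it was at the start of the episode above 0.02 m).
It also fails if it takes over 64 s, if anything falls off the work surface, if the arm or the gripper's body presses on something with over 40 N, if the wrist force passes 120 N, or if a joint passes its speed limit or range.

## Working session

There is one attempt and no reset: what is moved stays moved. The work goes in short steps, Python scripts to look and compute and a tool call to move; the robot and the scene stay as the last step left them, time stands still between calls to the robot, and variables do not carry over. Pictures are saved under pics/ and viewed, at most 10 in all, crops included, and the job is handed in when it is done.

```bash
ls; mkdir -p pics; python3 - <<'E'
from workcell import manip
import cv2,numpy as np
for n in("scene","top"):
    s=manip.snapshot(n);cv2.imwrite(f"pics/{n}0.png",s["frame"]);np.savez(f"pics/{n}0.npz",**s)
    print(n,s["mtx"].round(1).tolist(),s["extrinsics"].round(3).tolist())
a=[cv2.imread(f"pics/{n}0.png") for n in("scene","top")]
E
```

```text
pics
workcell.py
scene [[391.6, 0.0, 251.4], [0.0, 391.6, 185.3], [0.0, 0.0, 1.0]] [[-0.474, -0.513, 0.716, -0.425], [-0.88, 0.298, -0.369, 0.434], [-0.024, -0.805, -0.592, 0.769], [0.0, 0.0, 0.0, 1.0]]
top [[449.4, 0.0, 245.2], [0.0, 449.4, 188.6], [0.0, 0.0, 1.0]] [[0.03, -0.994, 0.103, 0.305], [-1.0, -0.03, -0.0, 0.004], [0.003, -0.103, -0.995, 1.357], [0.0, 0.0, 0.0, 1.0]]
```

View pics/top0.png

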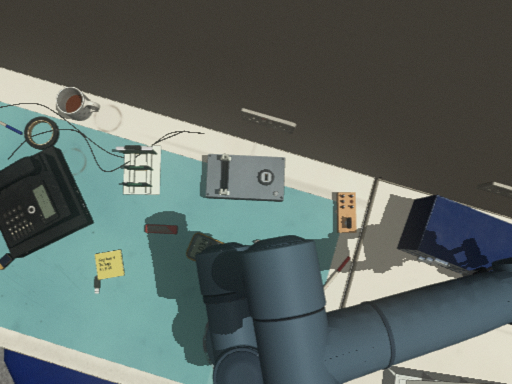

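View pics/scene0.png

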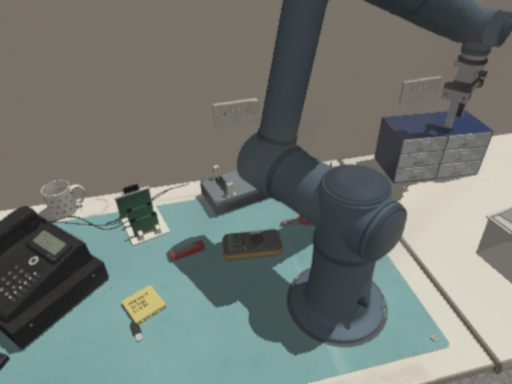

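```bash
python3 - <<'E'
import cv2
a=cv2.imread("pics/top0.png")
l=cv2.resize(a[135:205,110:300],None,fx=4.2,fy=4.2,interpolation=cv2.INTER_CUBIC)
r=cv2.resize(a[180:245,320:370],None,fx=4.2,fy=4.2,interpolation=cv2.INTER_CUBIC)
import numpy as np
c=np.zeros((l.shape[0]+r.shape[0],l.shape[1],3),np.uint8);c[:l.shape[0]]=l;c[l.shape[0]:,:r.shape[1]]=r
cv2.imwrite("pics/c1.png",c);print(c.shape,l.shape)
E
```

```text
(567, 798, 3) (294, 798, 3)
```

View pics/c1.png

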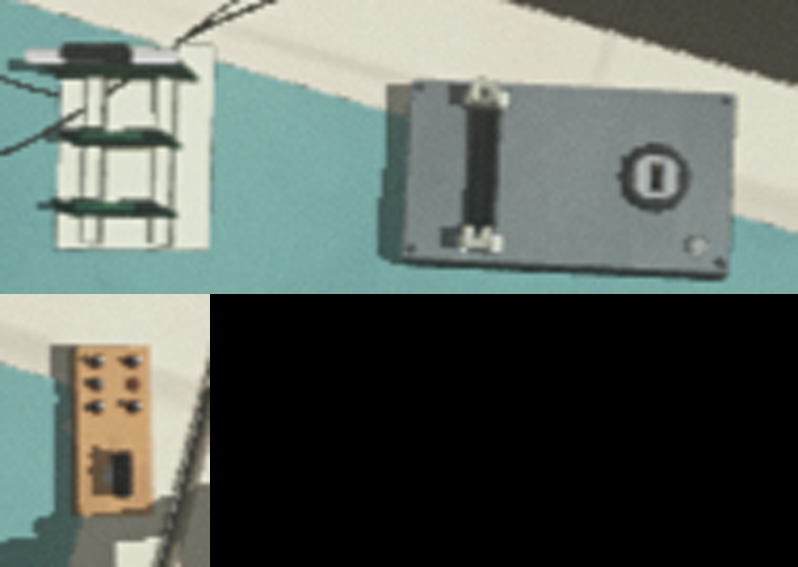

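```bash
cat > h.py <<'E'
import numpy as np,cv2
from scipy.spatial.transform import Rotation as R
def ray(s,p,z):
    d=s["extrinsics"][:3,:3]@np.linalg.solve(s["mtx"],[p[0],p[1],1.]);o=s["extrinsics"][:3,3]
    return o+d*(z-o[2])/d[2]
def delta(pos,yaw,st):
    """shift & rotvec in tool axes; yaw=heading(deg) of tool y axis (closing line), mod 180"""
    T=np.array(st["tool_rot"]).reshape(3,3);p=np.array(st["tool_pos"])
    best=None
    for k in(0,180):
        a=np.radians(yaw+k);y=np.array([np.cos(a),np.sin(a),0]);z=np.array([0,0,-1.]);G=np.c_[np.cross(y,z),y,z]
        r=R.from_matrix(T.T@G).as_rotvec(degrees=True)
        if best is None or np.linalg.norm(r)<np.linalg.norm(best):best=r
    return (T.T@(np.array(pos)-p)).round(4),best.round(2)
def snap(n,f=None):
    from workcell import manip
    s=manip.snapshot(n)
    if f: cv2.imwrite(f"pics/{f}.png",s["frame"]);np.savez(f"pics/{f}.npz",**s)
    return s
E
python3 - <<'E'
from h import *
from workcell import manip
s=dict(np.load("pics/top0.npz"))
f=lambda x,y,x0=110,y0=135:((x-1.6)/4.2+x0,(y-1.6)/4.2+y0)
for n,p,z in[("handle",f(96,53),.109),("strip L",f(25,57),.089),("stripR",f(180,55),.089),("guideF",f(486,95),.1),("guideN",f(480,240),.1),("keyway",f(655,177),.067),("tc1",f(412,82),.055),("tc2",f(735,96),.055),("tc3",f(727,276),.055),("tc4",f(402,262),.055),("keyhead",f(121,473-294,320,180),.0635),("keyheadA",f(121,452-294,320,180),.0635),("keyheadB",f(121,495-294,320,180),.0635),
 ("bb1",f(77,346-294,320,180),.026),("bb2",f(150,346-294,320,180),.026),("bb3",f(152,513-294,320,180),.026),("bb4",f(76,515-294,320,180),.026),("rk",f(214,46),.003),("rk2",f(210,248),.003),("rk3",f(56,248),.003)]:
    print(n,ray(s,p,z).round(4))
st=manip.get_state();print(st["tool_rot"],st["joint_pos"],st["ft_force"],st["width"])
w=snap("wrist","w0");T=np.array(st["tool_rot"]).reshape(3,3)
E_=w["extrinsics"];print(w["mtx"],(T.T@E_[:3,:3]).round(3),(T.T@(E_[:3,3]-st["tool_pos"])).round(3))
print(delta([.5,.22,.3],90,st))
E
```

```text
handle [0.5417 0.3251 0.109 ]
strip L [0.5412 0.3783 0.089 ]
stripR [0.5458 0.273  0.089 ]
guideF [0.5227 0.0631 0.1   ]
guideN [0.4244 0.0637 0.1   ]
keyway [ 0.4748 -0.0537  0.067 ]
tc1 [0.5381 0.1172 0.055 ]
tc2 [ 0.5352 -0.1087  0.055 ]
tc3 [ 0.4089 -0.1058  0.055 ]
tc4 [0.4118 0.1193 0.055 ]
keyhead [ 0.3509 -0.2952  0.0635]
keyheadA [ 0.3652 -0.2951  0.0635]
keyheadB [ 0.3358 -0.2953  0.0635]
bb1 [ 0.4411 -0.2722  0.026 ]
bb2 [ 0.4427 -0.3239  0.026 ]
bb3 [ 0.3248 -0.3259  0.026 ]
bb4 [ 0.3218 -0.2725  0.026 ]
rk [0.5696 0.2668 0.003 ]
rk2 [0.422  0.2624 0.003 ]
rk3 [0.4186 0.3731 0.003 ]
[[ 9.30556056e-01  3.66149271e-01 -3.70981587e-04]
 [ 3.66149375e-01 -9.30554681e-01  1.61905360e-03]
 [ 2.47596644e-04 -1.64245481e-03 -9.99998621e-01]] [-7.84996011e+01  1.40781449e+01  8.93165552e+01 -2.39826863e-03
  7.67004403e+01 -9.97739409e+00] [-0.30755027  0.04773031 -0.08229164] 0.0938206727540133
[[293.38329482   0.         259.04411759]
 [  0.         293.38329482 190.02630108]
 [  0.           0.           1.        ]] [[ 0.    -0.971 -0.241]
 [ 1.     0.    -0.001]
 [ 0.001 -0.241  0.971]] [ 0.07  -0.001 -0.18 ]
(array([ 0.5458, -0.6713, -0.0943]), array([-0.1 ,  0.  , 21.48]))
```
Very consistent. Yaws: tester x: tc4->tc1, tc3->tc2: angle. dx .1263, dy -.0025 → ~-1°; y direction: tc1->tc2 dx -.0029, dy -.226 → 0.7°? Direction of y: (tc1-tc2)=(.0029,.226) → x axis = (.226,-.0029): -0.7°. So tester yaw about -0.8°. Rack: x from rk2->rk (.1476,.0044)= 1.7°; y: rk2-rk3 (.0034,-.1106) => x axis=(.1106,.0034) 1.8°. Card board along rack y: strip dir L->R: (.0046,-.1053): y axis heading (-.0046,.1053) → x heading 2.5° approx.

Units first: shifts go in units of 25 mm and turns go in units of 2 degrees. So -0.21 m is -8.4, 0.17 m is 6.8, -10 degrees is -5.

Emit:
pendant:
  plan:
    - {"jaw":0.06,"x":1.36,"y":-1.68,"z":-0.4,"rz":-5}
    - {"jaw":0.06,"x":2.72,"y":-3.36,"z":-0.8,"rz":-10}
    - {"jaw":0.06,"x":4.08,"y":-5.04,"z":-1.2,"rz":-15}
    - {"jaw":0.06,"x":5.44,"y":-6.72,"z":-1.6,"rz":-20}
    - {"jaw":0.06,"x":6.8,"y":-8.4,"z":-2,"rz":-25}
  squeeze: 20

```text
t: 0.78
tool_pos: [0.3195, -0.3454, 0.2555]
tool_rot: [[0.313, 0.95, 0.0], [0.95, -0.313, 0.0], [0.0, -0.0, -1.0]]
ft_force: [0.5, 0.1, -0.3]
width: 0.0602
gripper_force: 0.0
```

```bash
python3 -c "
from h import *
from workcell import manip
print(delta([.541,.325,.25],2,manip.get_state()))"
```

```text
(array([0.7061, 0.0008, 0.0057]), array([ 0.000e+00, -2.000e-02, -2.022e+01]))
```

Converted, 0.3 m is 12, 0.24 m is 9.6, -10 degrees is -5.

Emit:
pendant:
  plan:
    - {"jaw":0.06,"x":2.4,"rz":-5}
    - {"jaw":0.06,"x":4.8,"rz":-10}
    - {"jaw":0.06,"x":7.2,"rz":-10}
    - {"jaw":0.06,"x":9.6,"rz":-10}
    - {"jaw":0.06,"x":12,"rz":-10}

```text
t: 1.4
tool_pos: [0.4147, -0.0609, 0.2555]
tool_rot: [[-0.025, 1.0, 0.001], [1.0, 0.025, -0.0], [-0.0, 0.001, -1.0]]
ft_force: [1.0, -0.6, 0.2]
width: 0.06
gripper_force: 0.0
```

Emit:
pendant:
  plan:
    - {"jaw":0.06,"x":2,"y":0.8}
    - {"jaw":0.06,"x":4.4,"y":1.6}
    - {"jaw":0.06,"x":6.8,"y":2.4}
    - {"jaw":0.06,"x":9.2,"y":3.2}
    - {"jaw":0.06,"x":10.8,"y":4}

```text
t: 2.02
tool_pos: [0.5075, 0.2123, 0.2552]
tool_rot: [[-0.028, 1.0, -0.0], [1.0, 0.028, -0.0], [-0.0, -0.0, -1.0]]
ft_force: [1.2, -0.6, -0.1]
width: 0.0606
gripper_force: 0.0
```

```bash
python3 -c "
from h import *
from workcell import manip
print(delta([.541,.325,.2],2,manip.get_state()));snap('wrist','w1');snap('scene','s1')"
```

```text
(array([0.1117, 0.0366, 0.0552]), array([-0.01,  0.  , -0.41]))
```

View pics/w1.png

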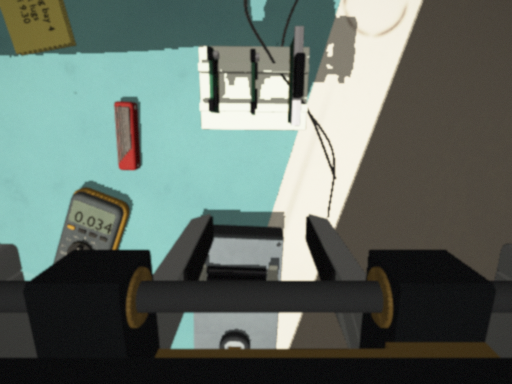

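```bash
python3 - <<'E'
from h import *
s=dict(np.load("pics/w1.npz"))
a=s["frame"]
cv2.imwrite("pics/c2.png",cv2.resize(a[10:140,190:320],None,fx=4.5,fy=4.5,interpolation=cv2.INTER_CUBIC))
for p,z in[((298,27),.089),((297,126),.089),((298,53),.109),((298,95),.109)]:print(ray(s,p,z).round(4))
E
```

```text
[0.5443 0.3781 0.089 ]
[0.5494 0.2747 0.089 ]
[0.5435 0.3484 0.109 ]
[0.546  0.3073 0.109 ]
```

View pics/c2.png

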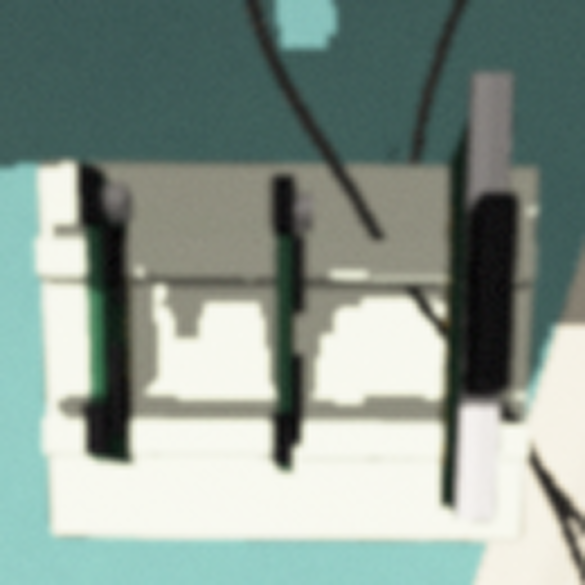

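Converted, 0.112 m is 4.48, 0.1 m is 4, -0.4 degrees is -0.2.

Emit:
pendant:
  plan:
    - {"jaw":0.06,"x":2.2,"y":0.8,"z":1.2,"rz":-0.2}
    - {"jaw":0.06,"x":4.48,"y":1.52,"z":2.2,"rz":-0.2}
    - {"jaw":0.06,"x":4.48,"y":1.52,"z":4,"rz":-0.2}
    - {"jaw":0.06,"x":4.48,"y":1.52,"z":4,"rz":-0.2}

```text
t: 2.62
tool_pos: [0.5396, 0.3213, 0.1508]
tool_rot: [[-0.033, 0.999, -0.009], [0.999, 0.033, -0.004], [-0.003, -0.009, -1.0]]
ft_force: [-0.0, -1.4, -0.0]
width: 0.0601
gripper_force: 0.0
```

```bash
python3 - <<'E'
from h import *
s=snap('wrist','w2')
cv2.imwrite("pics/c3.png",s["frame"]);snap('top','t2')
E
```

```text
(no output)
```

View pics/c3.png

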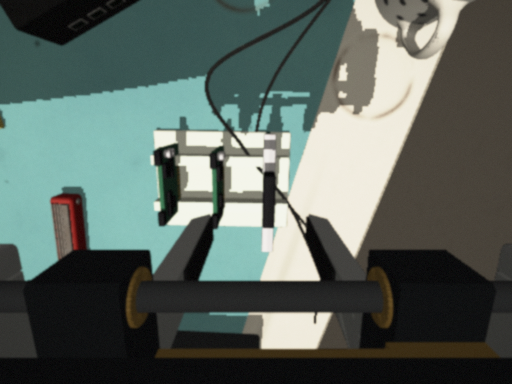

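```bash
python3 - <<'E'
from h import *
from workcell import manip
s=dict(np.load("pics/w2.npz"));st=manip.get_state()
for p,z in[((269.8,139),.089),((267,250),.089),((268.7,199.5),.109),((269,173),.109),((268.3,226),.109)]:print(ray(s,p,z).round(4))
print(st["tool_pos"],st["tool_rot"],delta([.5435,.326,.084],2,st))
E
```

```text
[0.5458 0.3751 0.089 ]
[0.5475 0.2769 0.089 ]
[0.5464 0.3296 0.109 ]
[0.5457 0.3508 0.109 ]
[0.547  0.3075 0.109 ]
[0.54294485 0.32185066 0.15633112] [[-3.18468073e-02  9.99492749e-01  1.57718157e-04]
 [ 9.99492750e-01  3.18468311e-02 -1.50820651e-04]
 [-1.55766971e-04  1.52834998e-04 -9.99999976e-01]] (array([0.0041, 0.0007, 0.0723]), array([ 0.01,  0.01, -0.18]))
```

Converted, 0.072 m is 2.88, 0.005 m is 0.2.

Emit:
pendant:
  plan:
    - {"jaw":0.04,"x":0.2,"y":0.08,"z":0.8}
    - {"jaw":0.04,"x":0.2,"y":0.08,"z":2}
    - {"jaw":0.04,"x":0.2,"y":0.08,"z":2.88}
    - {"jaw":0.04,"x":0.2,"y":0.08,"z":2.88}

```text
t: 3.22
tool_pos: [0.5434, 0.327, 0.0815]
tool_rot: [[-0.032, 0.999, -0.003], [0.999, 0.032, -0.001], [-0.001, -0.003, -1.0]]
ft_force: [-0.2, 0.0, 0.0]
width: 0.04
gripper_force: 0.0
```

Emit:
pendant:
  plan:
    - {"jaw":0.02}
    - {"jaw":0}
    - {"jaw":0}
    - {"jaw":0}
    - {"jaw":0}
  squeeze: 25

```text
t: 3.85
tool_pos: [0.5452, 0.3279, 0.0843]
tool_rot: [[-0.033, 0.999, 0.002], [0.999, 0.033, 0.001], [0.001, 0.002, -1.0]]
ft_force: [0.6, 0.5, 2.1]
width: 0.0097
gripper_force: 24.9
```

```bash
python3 -c "
from h import *
from workcell import manip
s=snap('wrist','c4');st=manip.get_state();print(st['torque'],st['ft_force'])"
```

```text
[-0.03068685 -0.26125274 -0.02401901] [ 1.13233195 -0.26385266  2.75718644]
```

View pics/c4.png

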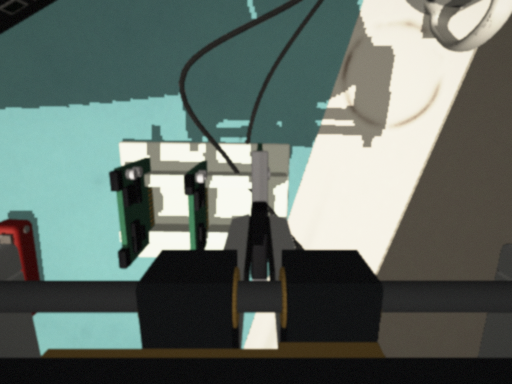

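Emit:
pendant:
  plan:
    - {"jaw":0,"z":-0.8}
    - {"jaw":0,"z":-2.4}
    - {"jaw":0,"z":-4}
    - {"jaw":0,"z":-5.4}
    - {"jaw":0,"z":-5.4}

```text
t: 4.53
tool_pos: [0.5458, 0.3284, 0.2225]
tool_rot: [[-0.033, 0.999, 0.005], [0.999, 0.033, 0.002], [0.002, 0.006, -1.0]]
ft_force: [-0.0, 1.4, -1.4]
width: 0.0101
gripper_force: 25.0
```

```bash
python3 -c "
from h import *
from workcell import manip
st=manip.get_state();print(st['torque'],st['ft_force'],delta([.4735,.0634,.219],89.2,st))"
```

```text
[-0.05239052 -0.09191812  0.02465183] [-0.03807974  1.44102383 -1.427689  ] (array([-0.2625, -0.081 ,  0.0025]), array([  0.35,   0.14, -87.32]))
```

Converted, -0.08 m is -3.2, -0.06 m is -2.4, -50 degrees is -25.

Emit:
pendant:
  plan:
    - {"jaw":0,"x":-1.6,"rz":-5}
    - {"jaw":0,"x":-3.2,"y":-0.4,"rz":-10}
    - {"jaw":0,"x":-4.8,"y":-1.2,"rz":-15}
    - {"jaw":0,"x":-6.4,"y":-2,"rz":-20}
    - {"jaw":0,"x":-8,"y":-2.4,"rz":-25}

```text
t: 5.15
tool_pos: [0.4886, 0.1248, 0.2161]
tool_rot: [[-0.791, 0.612, -0.005], [0.612, 0.791, -0.0], [0.004, -0.003, -1.0]]
ft_force: [0.5, -0.3, -1.8]
width: 0.01
gripper_force: 25.0
```

Emit:
pendant:
  plan:
    - {"jaw":0,"rz":-5}
    - {"jaw":0,"rz":-10}
    - {"jaw":0,"rz":-15}
    - {"jaw":0,"rz":-18.65}
    - {"jaw":0,"rz":-18.65}

```text
t: 5.78
tool_pos: [0.4898, 0.1259, 0.2165]
tool_rot: [[-1.0, 0.016, -0.004], [0.016, 1.0, 0.0], [0.004, -0.0, -1.0]]
ft_force: [0.4, 0.2, -2.1]
width: 0.0098
gripper_force: 25.0
```

Emit:
pendant:
  plan:
    - {"jaw":0}
    - {"jaw":0}

```text
t: 6.02
tool_pos: [0.4909, 0.1259, 0.218]
tool_rot: [[-1.0, 0.015, -0.001], [0.015, 1.0, 0.0], [0.001, -0.0, -1.0]]
ft_force: [1.0, -0.2, -1.8]
width: 0.0098
gripper_force: 25.0
```

```bash
python3 -c "
from h import *
from workcell import manip
st=manip.get_state();print(st['tool_rot'],delta([.4735,.0634,.219],89.2,st))"
```

```text
[[-9.99881207e-01  1.53880183e-02 -8.83730575e-04]
 [ 1.53880185e-02  9.99881597e-01  6.61473076e-06]
 [ 8.83727726e-04 -6.98491744e-06 -9.99999609e-01]] (array([ 0.0164, -0.0627, -0.001 ]), array([-0.  , -0.05, -0.08]))
```

```bash
python3 - <<'E'
from h import *
w=snap('wrist','w5');t=snap('top','t5')
a=w["frame"];b=cv2.resize(t["frame"][130:220,190:300],None,fx=2.4,fy=2.4,interpolation=cv2.INTER_CUBIC)
c=np.zeros((384,512+264,3),np.uint8);c[:,:512]=a;c[:b.shape[0],512:]=b
cv2.imwrite("pics/c5.png",c)
E
```

```text
(no output)
```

View pics/c5.png

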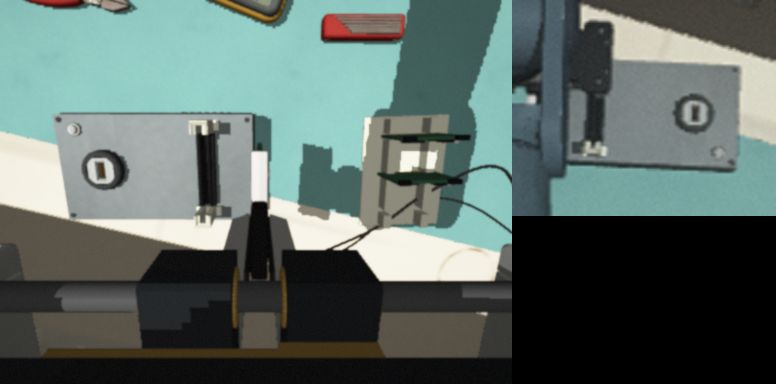

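```bash
python3 - <<'E'
from h import *
w=dict(np.load("pics/w5.npz"));a=w["frame"]
b=np.zeros((600,800,3),np.uint8)
b[:520,:480]=cv2.resize(a[110:240,180:300],None,fx=4,fy=4,interpolation=cv2.INTER_CUBIC)
b[:320,480:]=cv2.resize(a[140:204,70:134],None,fx=5,fy=5,interpolation=cv2.INTER_CUBIC)
cv2.imwrite("pics/c6.png",b)
E
```

```text
(no output)
```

View pics/c6.png

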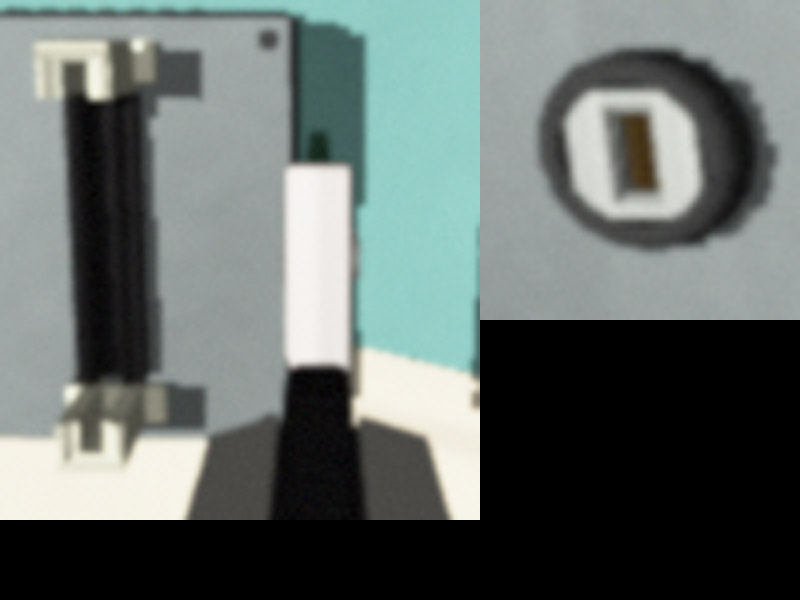

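```bash
python3 - <<'E'
from h import *
w=dict(np.load("pics/w5.npz"))
f=lambda x,y:((x-1.5)/4+180,(y-1.5)/4+110)
k=lambda x,y:((x-480-2)/5+70,(y-2)/5+140)
for n,p,z in[("near",f(76,62),.1),("nearO",f(74,42),.1),("far",f(91,450),.1),("farO",f(92,468),.1),("conn0",f(95,100),.065),("conn1",f(115,378),.065),("strip",f(318,165),.223),("stripfar",f(318,368),.223),("keyface",k(634,152),.067),("keyslot",k(632,151),.065),("bez",k(648,148),.06),("tn",f(288,18),.055)]:
    print(n,ray(w,p,z).round(4))
E
```

```text
near [0.4276 0.0683 0.1   ]
nearO [0.4228 0.0681 0.1   ]
far [0.5296 0.0657 0.1   ]
farO [0.5347 0.0656 0.1   ]
conn0 [0.4388 0.0659 0.065 ]
conn1 [0.5199 0.0669 0.065 ]
strip [0.4404 0.128  0.223 ]
stripfar [0.4718 0.1275 0.223 ]
keyface [ 0.4767 -0.0538  0.067 ]
keyslot [ 0.4768 -0.0554  0.065 ]
bez [ 0.477  -0.0543  0.06  ]
tn [0.4174 0.1201 0.055 ]
```

Emit:
pendant:
  plan:
    - {"jaw":0,"x":0.2,"y":-0.8}
    - {"jaw":0,"x":0.52,"y":-1.8}
    - {"jaw":0,"x":0.52,"y":-2.448,"z":0.4}
    - {"jaw":0,"x":0.52,"y":-2.448,"z":1.2}
    - {"jaw":0,"x":0.52,"y":-2.448,"z":1.2}

```text
t: 6.75
tool_pos: [0.476, 0.0647, 0.1864]
tool_rot: [[-1.0, 0.015, -0.004], [0.015, 1.0, 0.001], [0.004, 0.001, -1.0]]
ft_force: [0.1, -0.7, -2.1]
width: 0.0099
gripper_force: 25.0
```

```bash
python3 - <<'E'
from h import *
w=snap('wrist','w7');t=snap('top','t7');s=snap('scene','s7')
b=np.zeros((600,800,3),np.uint8)
z=lambda a,x,y,W,H,k:cv2.resize(a[y:y+H,x:x+W],(W*k,H*k),interpolation=cv2.INTER_CUBIC)
b[:520,:400]=z(w["frame"],210,110,100,130,4)
b[:320,400:]=z(s["frame"],180,120,100,80,4);b[320:600,400:]=z(t["frame"],195,145,100,70,4)
cv2.imwrite("pics/c7.png",b)
E
```

```text
(no output)
```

View pics/c7.png

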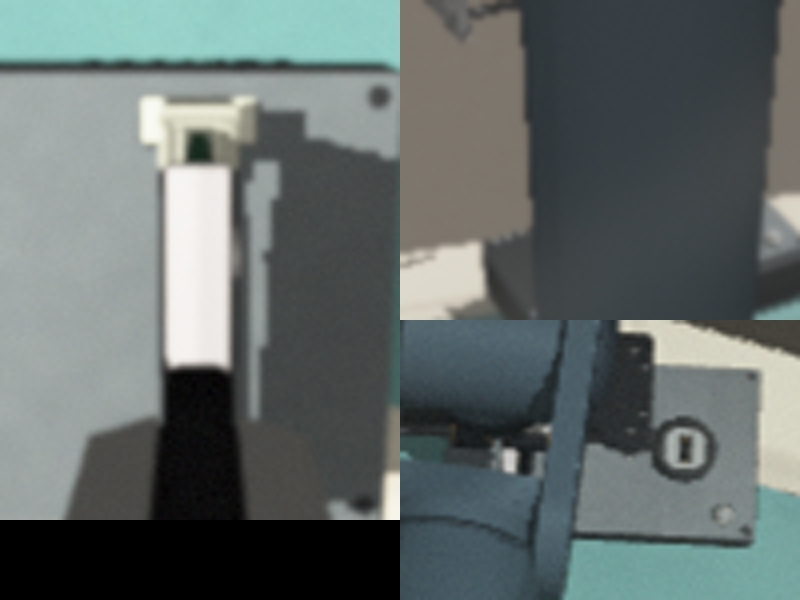

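Emit:
pendant:
  plan:
    - {"jaw":0,"z":0.32}
    - {"jaw":0,"z":0.64}
    - {"jaw":0,"z":0.96}
    - {"jaw":0,"z":0.96}

```text
t: 7.4
tool_pos: [0.4766, 0.0649, 0.1634]
tool_rot: [[-1.0, 0.014, -0.002], [0.014, 1.0, 0.0], [0.002, 0.0, -1.0]]
ft_force: [-0.0, 0.2, -1.1]
width: 0.0098
gripper_force: 25.0
```

Converted, 0.025 m is 1, 0.021 m is 0.84.

Emit:
pendant:
  plan:
    - {"jaw":0,"z":0.28}
    - {"jaw":0,"z":0.56}
    - {"jaw":0,"z":0.84}
    - {"jaw":0,"z":1}

```text
t: 7.9
tool_pos: [0.477, 0.0649, 0.1388]
tool_rot: [[-1.0, 0.014, -0.001], [0.014, 1.0, 0.0], [0.001, 0.0, -1.0]]
ft_force: [0.4, -0.6, -2.0]
width: 0.0097
gripper_force: 25.0
```

Emit:
pendant:
  plan:
    - {"jaw":0,"z":0.04}
    - {"jaw":0,"z":0.08}
    - {"jaw":0,"z":0.12}
    - {"jaw":0,"z":0.12}

```text
t: 8.4
tool_pos: [0.4773, 0.0649, 0.1365]
tool_rot: [[-1.0, 0.014, 0.0], [0.014, 1.0, -0.0], [-0.0, -0.0, -1.0]]
ft_force: [1.0, -0.0, -1.8]
width: 0.0099
gripper_force: 25.0
```

Emit:
pendant:
  plan:
    - {"jaw":0,"z":0.06}
    - {"jaw":0,"z":0.12}
    - {"jaw":0,"z":0.12}
    - {"jaw":0,"z":0.12}

```text
t: 8.9
tool_pos: [0.4779, 0.0649, 0.136]
tool_rot: [[-1.0, 0.014, 0.001], [0.014, 1.0, -0.0], [-0.001, -0.0, -1.0]]
ft_force: [-6.6, -0.1, 11.3]
width: 0.0097
gripper_force: 25.0
```

Emit:
pendant:
  plan:
    - {"jaw":0}
    - {"jaw":0.02,"z":-0.04}
    - {"jaw":0.05,"z":-0.04}
    - {"jaw":0.05,"z":-0.04}

```text
t: 9.4
tool_pos: [0.4772, 0.0648, 0.1342]
tool_rot: [[-1.0, 0.014, -0.0], [0.014, 1.0, 0.0], [0.0, 0.0, -1.0]]
ft_force: [0.2, -0.8, -0.1]
width: 0.0363
gripper_force: 0.0
```

Emit:
pendant:
  plan:
    - {"jaw":0.05,"z":-0.8}
    - {"jaw":0.05,"z":-1.6}
    - {"jaw":0.05,"z":-2.8}
    - {"jaw":0.05,"z":-4}
    - {"jaw":0.05,"z":-4}

```text
t: 10.02
tool_pos: [0.4787, 0.0647, 0.2367]
tool_rot: [[-1.0, 0.014, 0.005], [0.014, 1.0, -0.0], [-0.005, -0.0, -1.0]]
ft_force: [-0.3, -1.2, -0.7]
width: 0.0502
gripper_force: 0.0
```

```bash
python3 - <<'E'
from h import *
w=snap('wrist','w8');s=snap('scene','s8')
b=np.zeros((560,600,3),np.uint8)
z=lambda a,x,y,W,H,k:cv2.resize(a[y:y+H,x:x+W],(W*k,H*k),interpolation=cv2.INTER_CUBIC)
b[:,:600]=z(w["frame"],190,110,150,140,4)
cv2.imwrite("pics/c8.png",b)
E
```

```text
(no output)
```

View pics/c8.png

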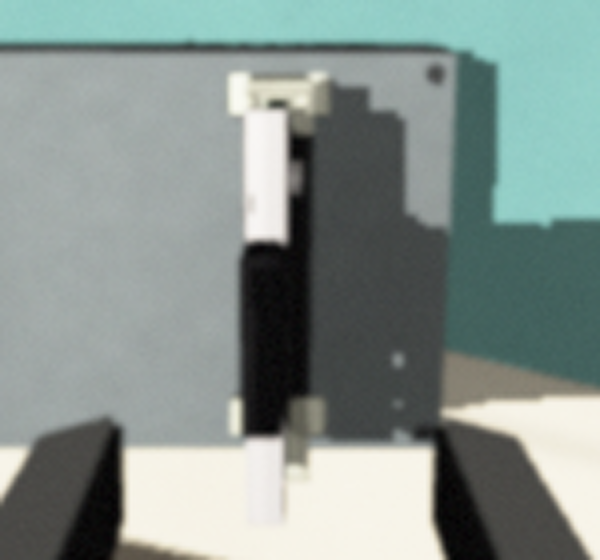

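```bash
python3 - <<'E'
from h import *
w=dict(np.load("pics/w8.npz"))
f=lambda x,y:((x-1.5)/4+190,(y-1.5)/4+110)
for z in(.14,.145,.155):
    a=ray(w,f(268,110),z);b=ray(w,f(266,524),z);print(z,a.round(4),b.round(4),np.linalg.norm(a-b).round(4))
for n,p,z in[("near",f(279,85),.1),("far",f(278,415),.1),("handle c",f(265,345),.16),("corner",f(436,73),.055)]:print(n,ray(w,p,z).round(4))
from workcell import manip
st=manip.get_state();print(st['tool_pos'],st['tool_rot'],st['ft_force'],delta([.351,-.295,.2],90.3,st))
# board face green visible? vertical edges
s=dict(np.load("pics/s8.npz"));z=lambda a,x,y,W,H,k:cv2.resize(a[y:y+H,x:x+W],(W*k,H*k),interpolation=cv2.INTER_CUBIC)
cv2.imwrite("pics/c9.png",z(s["frame"],180,120,130,100,5))
E
```

```text
0.14 [0.4273 0.0646 0.14  ] [0.5311 0.0623 0.14  ] 0.1039
0.145 [0.4269 0.0646 0.145 ] [0.5289 0.0624 0.145 ] 0.102
0.155 [0.4262 0.0647 0.155 ] [0.5244 0.0626 0.155 ] 0.0982
near [0.4236 0.0672 0.1   ]
far [0.5156 0.0657 0.1   ]
handle c [0.4784 0.0632 0.16  ]
corner [0.423  0.1147 0.055 ]
[0.47685777 0.06487993 0.23346226] [[-9.99895234e-01  1.44348882e-02 -1.07490577e-03]
 [ 1.44347978e-02  9.99895809e-01  9.18295808e-05]
 [ 1.07611932e-03  7.63039128e-05 -9.99999418e-01]] [-0.79689689  0.2134845  -0.18254492] (array([ 0.1206, -0.3617,  0.0336]), array([ 0.  , -0.06, -1.13]))
```

Emit:
pendant:
  plan:
    - {"jaw":0.05,"x":0.8,"y":-2.4,"rz":-0.55}
    - {"jaw":0.05,"x":1.6,"y":-4.8,"rz":-0.55}
    - {"jaw":0.05,"x":2.4,"y":-7.2,"rz":-0.55}
    - {"jaw":0.05,"x":3.2,"y":-9.6,"rz":-0.55}
    - {"jaw":0.05,"x":4,"y":-12,"rz":-0.55}

```text
t: 10.75
tool_pos: [0.3725, -0.2312, 0.2326]
tool_rot: [[-1.0, -0.005, -0.002], [-0.005, 1.0, 0.002], [0.002, 0.002, -1.0]]
ft_force: [0.4, -0.3, 0.5]
width: 0.0503
gripper_force: 0.0
```

Emit:
pendant:
  plan:
    - {"jaw":0.05,"x":0.8,"y":-1.6}
    - {"jaw":0.05,"x":1,"y":-2.44,"z":1.2}
    - {"jaw":0.05,"x":1,"y":-2.44,"z":2.4}
    - {"jaw":0.05,"x":1,"y":-2.44,"z":2.4}

```text
t: 11.25
tool_pos: [0.3476, -0.2891, 0.1705]
tool_rot: [[-1.0, -0.004, -0.005], [-0.004, 1.0, 0.007], [0.005, 0.007, -1.0]]
ft_force: [-0.1, -0.3, -0.1]
width: 0.05
gripper_force: 0.0
```

```bash
python3 - <<'E'
from h import *
from workcell import manip
w=snap('wrist','w10');st=manip.get_state();print(st['tool_pos'],st['joint_pos'])
def pix(p):
    E=w["extrinsics"];q=np.linalg.inv(E)@np.r_[p,1];u=w["mtx"]@(q[:3]/q[2]);return u[:2]
c=pix([.351,-.295,.0635]);print(c)
a=w["frame"];x,y=c.round().astype(int)
g=a.max(2)
for thr in (45,60,80):
  m=(g<thr).astype(np.uint8);n,L,S,C=cv2.connectedComponentsWithStats(m)
  for i in range(1,n):
    if S[i,4]>80 and np.linalg.norm(C[i]-c)<80: 
        cnt=np.argwhere(L==i)[:,::-1].astype(np.float32);print(thr,S[i],C[i],cv2.minAreaRect(cnt))
for r in range(y-36,y+40,3):print(r,' '.join(f"{v:3d}" for v in g[r,x-40:x+40:2]))
E
```

```text
[ 0.34857582 -0.29013043  0.17257298] [-5.41480555e+01 -1.13694177e+01  1.18680905e+02  1.06449572e-03
  7.29462252e+01 -1.44417173e+02]
[251.09489943 192.44995163]
45 [244 175   8  32 199] [247.64321608 189.89447236] ((247.5, 190.5), (31.0, 7.0), 90.0)
60 [244 175   8  32 219] [247.64383562 190.10502283] ((247.5, 190.5), (31.0, 7.0), 90.0)
80 [244 174   9  34 256] [247.90234375 189.734375  ] ((248.0, 190.5), (33.0, 8.0), 90.0)
156 140 169 238 243 243 243 243 243 243 242 242 243 243 243 242 242 243 243 243 243 242 242 241 241 239 239 227 202 199 199 203 204 206 204 203 202 204 203 203 203
159 164 194 242 243 243 244 242 229 168 140 132 131 133 134 130 131 128 130 130 128 118 121 123 117 103  99 104 106 105 107 158 149 157 
[... 3263 characters left out ...]
 232 192  99  92  91 150 196 192 113  93  94
222  71  68  47  16  52 211 241 241 235 231 231 230 207 162 159 203 229 232 232 232 232 232 229 187 133 122 178 227 230 230 189  96  93 105 185 197 190 119  95  92
225  70  59  23  10  38 197 238 240 236 231 230 209 104  41  35  61 131 205 228 231 232 231 210 107  40  28  49 110 167 212 190  98  96  96 123 191 198 180 137 109
228  63  38  11  11  39 192 236 237 234 231 231 217 114  56  41  79 128 136 195 231 231 232 226 147  67  60  96 180 187 212 187  96  94  94 109 193 197 199 200 198
231  52  18   9   8  26 182 235 235 233 231 232 230 182 145 121 221 231 231 232 231 232 231 230 213 168 167 194 230 229 230 196 101  92  94 110 193 201 200 199 199
```

Emit:
pendant:
  plan:
    - {"jaw":0.05}
    - {"jaw":0.05}

```text
t: 11.55
tool_pos: [0.3501, -0.2916, 0.1757]
tool_rot: [[-1.0, -0.005, 0.001], [-0.005, 1.0, -0.002], [-0.001, -0.002, -1.0]]
ft_force: [0.6, 0.9, -0.2]
width: 0.05
gripper_force: 0.0
```

```bash
cat >> h.py <<'E'
def head(c0,z,name=None,thr=60,rad=40):
    """centroid/rect of dark blob near expected world point c0, on plane z, wrist camera"""
    w=snap("wrist",name);q=np.linalg.inv(w["extrinsics"])@np.r_[c0,1];u=w["mtx"]@(q[:3]/q[2]);c=u[:2]
    n,L,S,C=cv2.connectedComponentsWithStats((w["frame"].max(2)<thr).astype(np.uint8))
    for i in range(1,n):
        if S[i,4]>60 and np.linalg.norm(C[i]-c)<rad:
            x,y,W,H=S[i,:4];p=(x+W/2-.5,y+H/2-.5)
            ys,xs=np.nonzero(L==i);k=np.polyfit(ys,xs,1)[0]
            print(S[i],"centre",ray(w,p,z).round(4),"ends",ray(w,(p[0],y),z).round(4),ray(w,(p[0],y+H),z).round(4),"slope deg",np.degrees(np.arctan(k)).round(2))
E
python3 - <<'E'
from h import *
from workcell import manip
st=manip.get_state();print(st['tool_pos'],st['tool_rot'][0])
head([.351,-.295,.0635],.0635,'w11')
E
```

```text
[ 0.35006331 -0.29162443  0.17565385] [-0.99998447 -0.00541749  0.00130658]
[248 171   7  32 199] centre [ 0.3493 -0.2987  0.0635] ends [ 0.3332 -0.2986  0.0635] [ 0.3669 -0.2987  0.0635] slope deg -0.34
```

Emit:
pendant:
  plan:
    - {"jaw":0.05,"y":-0.22,"z":0.8}
    - {"jaw":0.05,"y":-0.22,"z":2}
    - {"jaw":0.05,"y":-0.22,"z":3.2}
    - {"jaw":0.05,"y":-0.22,"z":3.2}
    - {"jaw":0.05,"y":-0.22,"z":3.2}

```text
t: 12.22
tool_pos: [0.3501, -0.2975, 0.0959]
tool_rot: [[-1.0, -0.005, 0.001], [-0.005, 1.0, -0.002], [-0.001, -0.002, -1.0]]
ft_force: [0.9, -0.4, 0.0]
width: 0.0501
gripper_force: 0.0
```

```bash
python3 - <<'E'
from h import *
from workcell import manip
st=manip.get_state();print(st['tool_pos'],st['tool_rot'][0])
head([.351,-.297,.0635],.0635,'w12')
w=dict(np.load('pics/w12.npz'));q=np.linalg.inv(w["extrinsics"])@np.r_[st['tool_pos'],1];u=w["mtx"]@(q[:3]/q[2]);print(u)
# finger tips: dark/grey columns at TCP row
r=int(u[1]);g=w["frame"].max(2);print(r)
for rr in(r-4,r,r+8): print(g[rr,180:340:2])
E
```

```text
[ 0.35014141 -0.29754784  0.09589927] [-0.99998657 -0.00503122  0.00124373]
[250 186  11  47 453] centre [ 0.3479 -0.2994  0.0635] ends [ 0.33   -0.2994  0.0635] [ 0.3674 -0.2993  0.0635] slope deg 1.39
[257.08264267 227.3910095    1.        ]
227
[218 138 137 128  73  71  85 103 144  72  65  67  68  67  68  66  66  57
  22  12 118 235 240 239 231 228 228 229 229 229 228 228 228 228 227 175
  17   9  11   6  47 106 111 112 111 111 112 112 111 111 111 113 108  85
  89  90  90  90  87  45  10  16  54  66  66  67  67  67  68  68  67  83
  89  91  88  90  90  88  93  90]
[179 136 140 107  66  82  83  67  69  67  66  67  69  68  68  67  59  23
  12  11 114 235 240 239 232 228 228 228 228 228 228 229 228 228 228 172
  16   9   9   8  47 106 111 110 110 112 113 113 110 111 112 109 109  98
  95  91  87  90  87  40   8   7  26  60  67  66  66  67  67  67  68  65
  76  89  91  89  90  91  90  89]
[134 139 113  65  72  66  67  67  68  67  68  69  65  65  64  41  10  12
  11  11  91 233 239 239 233 227 227 227 227 227 226 226 227 227 226 190
 110 111 112 111 112 110 110 111 110 108 109 111 110 110 111 113 105  85
  88  88  89  89  86  31   8  11  10  12  35  63  68  66  67  67  66  68
  67  68  69  83  89  89  89  87]
```

Converted, -0.0015 m is -0.06, 0.0015 m is 0.06.

Emit:
pendant:
  plan:
    - {"jaw":0.05,"x":0.06,"y":-0.06,"z":0.8}
    - {"jaw":0.04,"x":0.06,"y":-0.06,"z":1.8}
    - {"jaw":0.04,"x":0.06,"y":-0.06,"z":2.48}
    - {"jaw":0.03,"x":0.06,"y":-0.06,"z":2.48}
    - {"jaw":0.03,"x":0.06,"y":-0.06,"z":2.48}

```text
t: 12.9
tool_pos: [0.3488, -0.2993, 0.034]
tool_rot: [[-1.0, -0.005, 0.002], [-0.005, 1.0, -0.002], [-0.002, -0.002, -1.0]]
ft_force: [0.4, 0.0, -0.3]
width: 0.0305
gripper_force: 0.0
```

Emit:
pendant:
  plan:
    - {"jaw":0.015}
    - {"jaw":0}
    - {"jaw":0}
    - {"jaw":0}
    - {"jaw":0}
  squeeze: 40

```text
t: 13.52
tool_pos: [0.3484, -0.2996, 0.0331]
tool_rot: [[-1.0, -0.005, 0.001], [-0.005, 1.0, -0.003], [-0.001, -0.003, -1.0]]
ft_force: [-0.6, -4.8, 1.4]
width: 0.0077
gripper_force: 40.0
```

Converted, -0.11 m is -4.4, -0.07 m is -2.8.

Emit:
pendant:
  plan:
    - {"jaw":0,"z":-0.4}
    - {"jaw":0,"z":-1.2}
    - {"jaw":0,"z":-2.8}
    - {"jaw":0,"z":-4.4}
    - {"jaw":0,"z":-4.4}

```text
t: 14.15
tool_pos: [0.3491, -0.299, 0.145]
tool_rot: [[-1.0, -0.005, 0.003], [-0.005, 1.0, -0.003], [-0.003, -0.003, -1.0]]
ft_force: [-0.6, 0.4, -0.8]
width: 0.0078
gripper_force: 40.0
```

```bash
python3 - <<'E'
from h import *
from workcell import manip
st=manip.get_state();print(st['width'],st['gripper_force'],delta([.4755,-.054,.143],89.2,st))
E
```

```text
0.007775560407534891 39.9738210439682 (array([-0.1275,  0.2444,  0.0017]), array([-0.16,  0.19,  1.08]))
```

Units first: shifts go in units of 25 mm and turns go in units of 2 degrees. So 0.184 m is 7.36, 0.16 m is 6.4, 1.1 degrees is 0.55.

Emit:
pendant:
  plan:
    - {"jaw":0,"x":-1,"y":1.6,"rz":0.25}
    - {"jaw":0,"x":-2,"y":3.2,"rz":0.55}
    - {"jaw":0,"x":-3,"y":4.8,"rz":0.55}
    - {"jaw":0,"x":-4,"y":6.4,"rz":0.55}
    - {"jaw":0,"x":-5.1,"y":7.36,"rz":0.55}

```text
t: 14.78
tool_pos: [0.4735, -0.1106, 0.14]
tool_rot: [[-1.0, 0.013, -0.004], [0.013, 1.0, 0.003], [0.004, 0.003, -1.0]]
ft_force: [0.1, 0.0, 0.3]
width: 0.0074
gripper_force: 40.0
```

Emit:
pendant:
  plan:
    - {"jaw":0}
    - {"jaw":0}
    - {"jaw":0}

```text
t: 15.15
tool_pos: [0.4737, -0.114, 0.1417]
tool_rot: [[-1.0, 0.016, -0.001], [0.016, 1.0, 0.001], [0.001, 0.001, -1.0]]
ft_force: [0.8, -0.4, -0.5]
width: 0.0077
gripper_force: 40.0
```

```bash
python3 - <<'E'
from h import *
from workcell import manip
st=manip.get_state();print(st['tool_pos'],st['tool_rot'])
w=snap('wrist','w13');t=snap('top','t13')
def pix(w,p):
    q=np.linalg.inv(w["extrinsics"])@np.r_[p,1];return (w["mtx"]@(q[:3]/q[2]))[:2]
c=pix(w,[.4755,-.054,.067]);print("keyway exp",c);x,y=c.round().astype(int)
g=w["frame"].max(2)
for r in range(y-30,y+32,2):print(r,' '.join(f"{v:3d}" for v in g[r,x-34:x+36:2]))
k=pix(w,np.array(st['tool_pos'])+[-.016,0,.03]);print("key head edge exp",k,pix(w,np.array(st['tool_pos'])+[0,0,.03]))
x,y=k.round().astype(int)
for r in range(y-40,y+20,4):print(r,' '.join(f"{v:3d}" for v in g[r,x-30:x+32:2]))
E
```

```text
[ 0.47365131 -0.1140465   0.14170316] [[-9.99874220e-01  1.57922760e-02 -1.46538720e-03]
 [ 1.57910953e-02  9.99874982e-01  8.13825341e-04]
 [ 1.47805616e-03  7.90582909e-04 -9.99998595e-01]]
keyway exp [324.02662407 198.22929893]
168 165 166 163 166 165 168 169 169 165 160 161 159 157 158 159 158 157 158 161 159 156 156 158 157 156 158 157 158 157 161 161 161 161 161 159
170 165 165 166 165 165 168 167 169 163 158 158 159 159 161 159 158 157 158 158 158 158 160 158 158 159 160 158 158 160 158 160 160 161 158 157
172 166 165 165 165 164 167 165 169 164 157 158 158 157 156 151 137 136 147 149 150 149 155 161 161 161 159 160 159 159 159 161 159 159 160 159
174 168 165 165 165 165 165 167 166 159 155 155 148 127 100  70  50  51  5
[... 5251 characters left out ...]
   8  10   7  12  37  65  74  72  73  71  72  73  73  73  71
220 246 246 247 238 121  75  71  73  73  72  73  73  54  12   9   4  11   8  11   6   9  54  72  75  74  72  75  74  76  73  72
224 247 246 245 185  76  74  73  75  73  71  72  74  48  10   4  11   4   9   6   7   8  48  74  74  75  74  72  73  73  76  70
228 246 246 232 103  72  74  75  75  72  73  75  72  38   7  11  11  12  11  11  13  11  36  69  75  73  74  74  74  75  75  74
232 247 244 169  74  74  73  73  73  74  76  73  70  27  11  13  14  13  14  14  10  12  28  71  73  72  76  74  73  74  74  73
236 246 229  96  74  74  76  74  75  74  74  73  66  17  10  11  11  11  14   9  11  15  22  66  74  73  75  75  72  74  74  75
```

```bash
python3 - <<'E'
from h import *
w=dict(np.load('pics/w13.npz'))
T=np.array([[-.99987,.0158,-.0015],[.0158,.99987,.0008],[.0015,.0008,-1]]);P=np.array([.47365,-.11405,.1417])
def pix(p):
    q=np.linalg.inv(w["extrinsics"])@np.r_[p,1];return (w["mtx"]@(q[:3]/q[2]))[:2].round(1)
for n,x,z in[("top near",-.016,.0305),("top far",.016,.0305),("bot near",-.016,-.0035),("shoulder near",-.009,-.0035),("shoulder low",-.009,-.007),("bit tip near",-.008,-.0275)]:print(n,pix(P+[x,0,z]),pix(P+[x+.0025,0,z]))
g=w["frame"].max(2)
for c in(253,256,259,262,265):print(c,g[196:290:2,c])
print("keyway wrist",ray(w,(324.4,200),.067))
t=dict(np.load('pics/t13.npz'));w=t
c=pix([.4755,-.054,.067]);x,y=c.round().astype(int);print(c);g=t["frame"].max(2)
for r in range(y-13,y+14):print(r,x-13,' '.join(f"{v:3d}" for v in g[r,x-13:x+14]))
E
```

```text
top near [256.3 220.2] [256.4 224.6]
top far [257.3 273.7] [257.4 277.6]
bot near [256.7 202.5] [256.7 206.1]
shoulder near [256.9 212.7] [256.9 216.3]
shoulder low [256.9 211. ] [256.9 214.6]
bit tip near [257.  203.7] [257.1 207. ]
253 [245 246 246 247 247 247 247 246 234 188  91  11  12   6   8  10   8   6
  13  13  12  10   6  12  12  12  11   6  11  11  10  12   9  12   7   7
  10   9  17  48  75  91  65  28  32  37  36]
256 [244 246 247 247 246 247 247 214  42   9   8  10   4   8  11  11  11  13
  14   9  11   9  12  11   9   9  12  13  15  10   8  12  13  12  13  11
  10  12  11   5  13  63  65  29  35  45  48]
259 [244 245 246 247 246 247 247 207  16  10   8   5   9  12   6   7  13   8
  16  11  11  11  15  14  10  11  11   8  11  11  10  15  11  12  11  11
  14  12  12  14  12  60  67  32  45  53  51]
262 [216 221 223 223 216 213 213 162  20   3   7  11  11  13   6   5  11  11
  14  10   9  11  15  15   8  11  11  11  17   8  12  13  10  13  11  10
  10  11  10  14  14  65  66  31  44  56  51]
265 [51 53 51 49 53 53 52 57 55 47 25 12  5 10 12  7  8 13 10 10 10  7 10 10
 13  
[... 2562 characters left out ...]
  92
184 253 136 130 128 105 100 103 100  99 105 106 103 102  81  51  51  56  58  63  67  71  71  74  81  82  83  87  87
185 253 130 133 118  97  94  99 100 100 103 100 105  93  59  51  57  60  63  69  69  74  76  79  81  84  86  88  91
186 253 133 125 104  95  96  94  96  99 100 100  94  78  51  53  56  60  63  63  59  64  72  72  81  83  90  88  91
187 253 132 122  90  88  92  95  98  97  99  98  93  51  48  47  49  57  57  55  54  63  60  61  60  70  80  82  91
188 253 126 104  91  89  91  95  89  94  97  90  72  47  52  53  60  67  67  67  73  69  66  64  62  60  66  64  78
189 253 119  90  87  86  89  88  90  97  95  85  49  49  53  60  70  70  72  71  71  74  74  74  77  81  80  76  67
```

Emit:
pendant:
  plan:
    - {"jaw":0,"y":1.2}
    - {"jaw":0,"x":0.024,"y":2.34}
    - {"jaw":0,"x":0.024,"y":2.34,"z":1}
    - {"jaw":0,"x":0.024,"y":2.34,"z":1.68}
    - {"jaw":0,"x":0.024,"y":2.34,"z":1.68}

```text
t: 15.88
tool_pos: [0.4736, -0.0552, 0.099]
tool_rot: [[-1.0, 0.015, -0.003], [0.015, 1.0, 0.001], [0.003, 0.001, -1.0]]
ft_force: [-1.2, -1.4, -0.6]
width: 0.0075
gripper_force: 40.0
```

Emit:
pendant:
  plan:
    - {"jaw":0,"z":0.08}
    - {"jaw":0,"z":0.16}
    - {"jaw":0,"z":0.24}
    - {"jaw":0,"z":0.24}

```text
t: 16.38
tool_pos: [0.4749, -0.0552, 0.0945]
tool_rot: [[-1.0, 0.014, -0.0], [0.014, 1.0, -0.0], [0.0, -0.0, -1.0]]
ft_force: [-1.6, 0.8, -0.1]
width: 0.0074
gripper_force: 40.0
```

Emit:
pendant:
  plan:
    - {"jaw":0,"z":0.08}
    - {"jaw":0,"z":0.16}
    - {"jaw":0,"z":0.2}
    - {"jaw":0,"z":0.2}

```text
t: 16.88
tool_pos: [0.4748, -0.0551, 0.0893]
tool_rot: [[-1.0, 0.014, -0.0], [0.014, 1.0, 0.0], [0.0, 0.0, -1.0]]
ft_force: [0.4, -0.2, -1.0]
width: 0.0076
gripper_force: 40.0
```

```bash
python3 -c "
from workcell import manip
s=manip.get_state();print(s['ft_force'],s['torque'])"
```

```text
[ 0.38360314 -0.20751801 -0.95486521] [ 0.04829004 -0.12961215  0.00504461]
```

Emit:
pendant:
  plan:
    - {"jaw":0,"z":0.1}
    - {"jaw":0,"z":0.2}
    - {"jaw":0,"z":0.26}
    - {"jaw":0,"z":0.26}
  squeeze: 60

```text
t: 17.38
tool_pos: [0.4748, -0.0551, 0.0828]
tool_rot: [[-1.0, 0.014, -0.0], [0.014, 1.0, 0.0], [0.0, 0.0, -1.0]]
ft_force: [0.0, 0.5, -0.6]
width: 0.0077
gripper_force: 60.0
```

Emit:
pendant:
  plan:
    - {"jaw":0,"z":0.08}
    - {"jaw":0,"z":0.16}
    - {"jaw":0,"z":0.2}
    - {"jaw":0,"z":0.2}

```text
t: 17.88
tool_pos: [0.4752, -0.0554, 0.0804]
tool_rot: [[-1.0, 0.014, -0.001], [0.014, 1.0, -0.0], [0.001, -0.0, -1.0]]
ft_force: [-7.8, 1.7, 18.1]
width: 0.008
gripper_force: 60.0
```

Converted, 0.002 m is 0.08, 0.001 m is 0.04.

Emit:
pendant:
  plan:
    - {"jaw":0,"z":0.04}
    - {"jaw":0,"z":0.08}
    - {"jaw":0,"z":0.08}
    - {"jaw":0,"z":0.08}

```text
t: 18.38
tool_pos: [0.4754, -0.0555, 0.0798]
tool_rot: [[-1.0, 0.014, -0.002], [0.014, 1.0, -0.0], [0.002, -0.0, -1.0]]
ft_force: [-13.1, 2.3, 28.4]
width: 0.0074
gripper_force: 60.0
```

Converted, 0.0015 m is 0.06, 0.0003 m is 0.012.

Emit:
pendant:
  plan:
    - {"jaw":0,"x":0.032,"y":0.008}
    - {"jaw":0,"x":0.06,"y":0.012}
    - {"jaw":0,"x":0.06,"y":0.012}
    - {"jaw":0,"x":0.06,"y":0.012}

```text
t: 18.88
tool_pos: [0.4751, -0.0555, 0.0798]
tool_rot: [[-1.0, 0.014, 0.002], [0.014, 1.0, -0.001], [-0.002, -0.001, -1.0]]
ft_force: [-8.6, 2.4, 23.8]
width: 0.0075
gripper_force: 60.0
```

```bash
python3 -c "
from workcell import manip
s=manip.get_state();print(s['ft_force'],s['torque'],s['tool_pos'])"
```

```text
[-8.58515289  2.35757131 23.82121704] [ 0.55318621  1.49977208 -0.02499997] [ 0.47511238 -0.05547214  0.07981989]
```

Emit:
pendant:
  plan:
    - {"jaw":0,"x":0.04,"y":0.008}
    - {"jaw":0,"x":0.08,"y":0.012}
    - {"jaw":0,"x":0.08,"y":0.012,"z":0.04}
    - {"jaw":0,"x":0.08,"y":0.012,"z":0.08}

```text
t: 19.38
tool_pos: [0.4749, -0.0555, 0.0794]
tool_rot: [[-1.0, 0.014, 0.006], [0.014, 1.0, -0.002], [-0.006, -0.002, -1.0]]
ft_force: [-8.7, 3.3, 31.5]
width: 0.008
gripper_force: 60.0
```

```bash
python3 -c "
from workcell import manip
s=manip.get_state();print(s['ft_force'],s['torque'],s['tool_pos'])"
```

```text
[-8.71652927  3.33235312 31.46017418] [0.87892827 1.43043049 0.03021294] [ 0.47494281 -0.05553102  0.07935554]
```

Converted, 0.002 m is 0.08, 0.001 m is 0.04.

Emit:
pendant:
  plan:
    - {"jaw":0,"z":0.04}
    - {"jaw":0,"z":0.04}
    - {"jaw":0,"z":0.08}
    - {"jaw":0,"z":0.08}

```text
t: 19.88
tool_pos: [0.4752, -0.0556, 0.0786]
tool_rot: [[-1.0, 0.014, 0.006], [0.014, 1.0, -0.002], [-0.006, -0.002, -1.0]]
ft_force: [-10.3, 2.9, 26.6]
width: 0.0076
gripper_force: 60.0
```

```bash
python3 -c "
from workcell import manip
s=manip.get_state();print(s['ft_force'],s['torque'],s['tool_pos'])"
```

```text
[-10.28746134   2.91795866  26.64425515] [0.82877282 1.87497442 0.00318654] [ 0.47519056 -0.05561397  0.0785954 ]
```

Emit:
pendant:
  plan:
    - {"jaw":0,"z":0.04}
    - {"jaw":0,"z":0.08}
    - {"jaw":0,"z":0.08}
    - {"jaw":0,"z":0.08}
    - {"jaw":0,"z":0.08}

```text
t: 20.5
tool_pos: [0.4736, -0.0553, 0.0737]
tool_rot: [[-1.0, 0.014, 0.003], [0.014, 1.0, -0.001], [-0.003, -0.001, -1.0]]
ft_force: [-7.7, 1.7, 21.8]
width: 0.0076
gripper_force: 60.0
```

```bash
python3 -c "
from workcell import manip
s=manip.get_state();print(s['ft_force'],s['torque'],s['tool_pos'])"
```

```text
[-7.74051934  1.68558057 21.81857878] [ 0.41553467  1.17831495 -0.04127451] [ 0.47358548 -0.05531408  0.073697  ]
```

Converted, -0.002 m is -0.08, -0.001 m is -0.04.

Emit:
pendant:
  plan:
    - {"jaw":0,"z":-0.04}
    - {"jaw":0,"z":-0.08}
    - {"jaw":0,"z":-0.08}

```text
t: 20.88
tool_pos: [0.4734, -0.0553, 0.0738]
tool_rot: [[-1.0, 0.015, 0.004], [0.014, 1.0, -0.002], [-0.005, -0.001, -1.0]]
ft_force: [-0.5, -0.2, 8.0]
width: 0.0078
gripper_force: 60.0
```

```bash
python3 -c "
from workcell import manip
s=manip.get_state();print(s['ft_force'],s['torque'],s['tool_pos'],s['joint_pos'])"
```

```text
[-0.46333888 -0.15341757  8.04289622] [ 0.07881521 -0.1210346   0.01666431] [ 0.4734133  -0.05527559  0.0738478 ] [-2.03280637e+01  8.17064659e-02  1.19630669e+02  6.72019305e-03
  6.00160208e+01 -1.09500589e+02]
```

Emit:
pendant:
  plan:
    - {"jaw":0,"y":0.016,"rz":5}
    - {"jaw":0,"x":-0.008,"y":0.036,"rz":10}
    - {"jaw":0,"x":-0.012,"y":0.052,"rz":15}
    - {"jaw":0,"x":-0.012,"y":0.052,"rz":15}
    - {"jaw":0,"x":-0.012,"y":0.052,"rz":15}

```text
t: 21.5
tool_pos: [0.474, -0.0532, 0.0738]
tool_rot: [[-0.858, 0.513, 0.005], [0.513, 0.858, 0.0], [-0.004, 0.003, -1.0]]
ft_force: [-0.2, 3.4, 8.2]
width: 0.0076
gripper_force: 60.0
```

```bash
python3 -c "
from workcell import manip
s=manip.get_state();print(s['ft_force'],s['torque'],s['tool_pos'])"
```

```text
[-0.20274593  3.40620292  8.16392767] [ 0.6826249  -0.41321391  0.06210122] [ 0.47397605 -0.05320387  0.07384533]
```

Converted, -0.0002 m is -0.008, 0.0001 m is 0.004, 30 degrees is 15.

Emit:
pendant:
  plan:
    - {"jaw":0,"x":0.004,"y":0.036,"rz":5}
    - {"jaw":0,"y":0.072,"rz":10}
    - {"jaw":0,"x":-0.008,"y":0.096,"rz":15}
    - {"jaw":0,"x":-0.008,"y":0.096,"rz":15}
    - {"jaw":0,"x":-0.008,"y":0.096,"rz":15}

```text
t: 22.12
tool_pos: [0.4755, -0.0517, 0.0738]
tool_rot: [[-0.487, 0.873, 0.005], [0.873, 0.487, -0.001], [-0.003, 0.004, -1.0]]
ft_force: [1.5, 1.6, 7.2]
width: 0.0076
gripper_force: 60.0
```

```bash
python3 -c "
from workcell import manip
s=manip.get_state();print(s['ft_force'],s['torque'],s['tool_pos'])"
```

```text
[1.4977911  1.56225878 7.19725004] [ 0.25439633 -0.42108143  0.02303853] [ 0.47546996 -0.05169388  0.07382474]
```

Converted, 0.0021 m is 0.084, 0.0014 m is 0.056, 32 degrees is 16.

Emit:
pendant:
  plan:
    - {"jaw":0,"y":0.028,"rz":5}
    - {"jaw":0,"x":-0.008,"y":0.056,"rz":10}
    - {"jaw":0,"x":-0.02,"y":0.08,"rz":14.5}
    - {"jaw":0,"x":-0.024,"y":0.084,"rz":16}
    - {"jaw":0,"x":-0.024,"y":0.084,"rz":16}

```text
t: 22.75
tool_pos: [0.4776, -0.0513, 0.0739]
tool_rot: [[0.05, 0.999, 0.005], [0.999, -0.049, -0.001], [-0.001, 0.005, -1.0]]
ft_force: [1.5, 1.0, 7.8]
width: 0.0075
gripper_force: 60.0
```

```bash
python3 -c "
from workcell import manip
s=manip.get_state();print(s['ft_force'],s['torque'],s['tool_pos'])"
```

```text
[1.49076541 0.96892988 7.75539327] [ 0.2017555  -0.29896707  0.1064183 ] [ 0.47763975 -0.0512778   0.07387475]
```

Converted, 0.0002 m is 0.008, 2 degrees is 1.

Emit:
pendant:
  plan:
    - {"jaw":0,"y":0.008,"rz":1}
    - {"jaw":0,"y":0.008,"rz":2}
    - {"jaw":0,"y":0.008,"rz":2}
    - {"jaw":0,"y":0.008,"rz":2}

```text
t: 23.25
tool_pos: [0.4779, -0.0513, 0.0739]
tool_rot: [[0.119, 0.993, 0.006], [0.993, -0.119, -0.001], [-0.0, 0.006, -1.0]]
ft_force: [2.4, 0.2, 7.5]
width: 0.0077
gripper_force: 60.0
```

```bash
python3 - <<'E'
from h import *
from workcell import manip
s=manip.get_state();print(s['ft_force'],s['torque'],s['tool_pos'],np.degrees(np.arctan2(s['tool_rot'][1][1],s['tool_rot'][0][1])))
w=dict(np.load('pics/t13.npz'));t=snap('top','t20')
# card still where it was: compare scene before / after around the handle
a=np.load('pics/s8.npz')["frame"].astype(int);b=snap('scene','s20')["frame"].astype(int)
def pix(w,p):
    q=np.linalg.inv(w["extrinsics"])@np.r_[p,1];return (w["mtx"]@(q[:3]/q[2]))[:2]
for p in([.477,.0645,.16],[.477,.0645,.14],[.43,.0645,.14],[.53,.0645,.14]):
    u=pix(t,p);x,y=u.round().astype(int);print(p,u.round(1),t["frame"].max(2)[y,x-8:x+9])
E
```

```text
[2.36201951 0.15339541 7.50917433] [ 0.12734352 -0.43339771  0.12640496] [ 0.47788727 -0.05130036  0.07387306] -6.820861484183862
[0.477, 0.0645, 0.16] [223.3 170.2] [69 68 69 67 69 66 60 40 35 39 35 34 33 48 66 69 70]
[0.477, 0.0645, 0.14] [223.7 171.2] [69 63 67 69 67 59 37 35 39 39 34 33 46 67 67 69 64]
[0.43, 0.0645, 0.14] [223.1 188.3] [ 67  67  68  65  69  66  55  73  99 108  94  43  42  58  65  73  96]
[0.53, 0.0645, 0.14] [224.3 152.1] [217 218 218 219 216 219 216 217 216 215 215 183 126 115 105 105 103]
```

Emit:
pendant:
  plan:
    - {"jaw":0,"y":0.004,"rz":1}
    - {"jaw":0,"y":0.008,"rz":2}
    - {"jaw":0,"y":0.008,"rz":2}
    - {"jaw":0,"y":0.008,"rz":2}

```text
t: 23.85
tool_pos: [0.4781, -0.0514, 0.0739]
tool_rot: [[0.187, 0.982, 0.006], [0.982, -0.187, -0.001], [-0.0, 0.006, -1.0]]
ft_force: [1.4, 1.4, 7.4]
width: 0.0075
gripper_force: 60.0
```

```bash
python3 - <<'E'
from h import *
from workcell import manip
for i in range(1):
    s=manip.get_state();print(s['ft_force'],s['torque'],s['tool_pos'],np.degrees(np.arctan2(s['tool_rot'][1][1],s['tool_rot'][0][1])))
E
```

```text
[1.35062641 1.36015346 7.3800957 ] [ 0.12420559 -0.53514131  0.17379997] [ 0.47813397 -0.05140443  0.07385486] -10.802734602239092
```

Converted, 0.0005 m is 0.02, 1 degrees is 0.5.

Emit:
pendant:
  plan:
    - {"jaw":0,"z":0.02,"rz":0.5}
    - {"jaw":0,"z":0.02,"rz":0.5}
    - {"jaw":0,"z":0.02,"rz":0.5}
    - {"jaw":0,"z":0.02,"rz":0.5}

```text
t: 24.35
tool_pos: [0.4783, -0.0514, 0.0739]
tool_rot: [[0.204, 0.979, 0.006], [0.979, -0.204, -0.001], [-0.0, 0.006, -1.0]]
ft_force: [-0.5, 0.6, 10.1]
width: 0.0072
gripper_force: 60.0
```

```bash
python3 -c "
from workcell import manip
s=manip.get_state();print(s['ft_force'],s['torque']);print(manip.close_job())"
```

```text
[-0.47137879  0.59927027 10.07256783] [ 0.20653916 -0.15948549  0.28083227]
the job is handed in; nothing more can be done
None
```

I handed the job in at 24.4 s, no verdict returned: by the measurements, the large card stands home and released in the tester, and the gripper still holds the key home and turned to its stop, but I viewed 11 pictures, one over the limit of 10.

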